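# Close the specimen jar with its cam-arm coupler cap

### The job

The visitors have finished looking into the open specimen jar. Lift the dome loupe off its neck and stand it gently, upright and wholly on the cork mat; then fit the loose coupler cap fully down onto the open grooved neck with its cam arms still spread, and swing both cam arms down together, all the way in against the neck, so that it is locked. Leave the tall locked jar, the crystal on its plinth and the driftwood where they are.

Things in the scene. Friction and masses are not known exactly. Their poses are not given: they have to be found in the camera images.
- neck_top (a point): Centre of the flat top of the open jar's grooved aluminium neck, 126 mm above the table; jar fixed, upright. Going down: bevel from radius 13 to 17 mm in 5 mm, head radius 17 to 9 mm, groove radius 12.5 to 20 mm, collar radius 16.5 from 25 to 32 mm, pipe radius 12 to 64 mm, then the clear jar body's shoulder (radius 37). Round: the cap may go on at any yaw. At first the loupe stands on it.
- loupe_mid (a point): Centre, half-way up, of the dome loupe: black ring of 54 mm outer diameter, 20 mm high, with a glass dome above; 30 mm high in all, 140 g, loose. Flat underside 15 mm below this point; z axis up through the dome. Straight sides from 15 mm below to 5 mm above this point.
- mat_top (a point): Centre of the upper face of the cork mat, a fixed square 120 x 120 mm, 4 mm thick, flat on the table; x and y along its edges.
- cap_mid (a point): Centre of the loose coupler cap, an aluminium cup, mouth down, 31 mm high, 44 mm outer, 38 mm inner diameter, 26 mm deep, about 290 g; at first it stands on the table. Fully seated, this point is 10.5 mm below the neck's top. x: line of the two cam arms, pivots 25 mm to either side and 2.5 mm below this point; z up. Its bare sides at +y and -y can be gripped. 2 mm play all round on the neck.
- cam_a (a joint): Angle (rad) of the cam arm on the cap's +x side: flat steel bar 42 mm long from pivot, 14 wide, 6 thick. 0: straight out, level; negative: above level (stop -0.5); 1.5 (stop): hanging down beside the neck, locked, the pair then 56 mm over their outer faces. Stiff (0.1 N m friction), stays where left, no spring. Swing both together: never one beyond 1.0 while the other is short of 0.4.
- cam_b (a joint): The same for the cam arm on the cap's -x side; same sense: positive is swung down.
- cam_a_tip (a point): Free end of the cam arm on the +x side, 42 mm from its pivot.
- cam_b_tip (a point): Free end of the cam arm on the -x side, 42 mm from its pivot.
- tall_top (a point): Centre of the top of the tall jar with its cap already locked on (fixed, an obstacle): 181 mm above the table; clear body of radius 34 mm to 112 mm height, above that the capped neck within 28 mm of its axis. It stands about 145 mm from the open jar, on one side or the other.
- crystal_mid (a point): Centre, half-way up (55 mm above its foot), of a pale crystal on a dark wooden plinth, loose, 60 x 60 mm foot, 112 mm high; leave alone.
- driftwood_mid (a point): Middle of a loose piece of driftwood lying flat, about 95 x 40 mm, 20 mm high, this point 10 mm above the table; leave alone.
Not all that is in view belongs to the job. There is more than one size of the part that bears loupe_mid; the job needs the middle-sized.

How it is judged:
By the outcome, as a careful person would: the job done as asked, in the order asked, and still so for the second after the job is handed in, with the robot touching nothing.
It also fails if it takes over 67 s, if anything falls off the work surface, if the arm or the gripper's body presses on something with over 40 N, if the wrist force passes 120 N, or if a joint passes its speed limit or range.

### The arm

A 6-joint arm with a two-finger parallel gripper is mounted at the origin on the work surface. World frame = base frame: x ahead of the robot, y to its left, z up, the work surface at z = 0. Lengths are in mm, angles in degrees, forces in N, time in s.
With the tool pointing down it reaches from about 300 to 850 mm from the base axis. Payload 4.2 kg.
Tool frame: the origin (TCP) lies midway between the tips of the shut fingers; the grasp point (between the pads) lies 19 mm behind it (env.grip_point_offset is the distance from the TCP to the grasp point, in mm); z points along the fingers, x is the direction in which the jaws open and shut, and the axes are right-handed (so a half turn about z gives the same grasp; the last joint's range is limited). The gripper opens to 91 mm and grips with 3 to 60 N. Pads are 32 mm wide; open, the fingers measure 118 mm over their backs; the gripper's body (76 mm by 178 mm) begins 60 mm behind the grasp point.
Start: joints at [-76.031, 18.312, 89.639, -0, 72.044, -1.146], TCP at [149.934, -555.124, 213.976] pointing down, gripper open.
Joint ranges: [-177.97, 177.97], [-48.28, 115.42], [12.27, 149.76], [-77.06, 257.06], [2.81, 150.46], [-146.56, 146.56]. Speed limits (degrees/s): [147.25, 147.25, 180, 180, 180, 180].

### API

Orientations are given as [roll, pitch, yaw] about the fixed x, y, z axes, in that order (R = Rz(yaw) Ry(pitch) Rx(roll)).
In Python, from workcell import env gives the robot as it stands.
- The arm moves only by the shell command python3 -m pendant 'ROWS' [FORCE]. ROWS is JSON, a list of rows, each an object with "xyz": the shift along the tool's x, y, z in m, a list of three; "roll": the turn about the tool's z in degrees; "jaw": the closure, from 0 (fully open) to 1 (shut). A call has exactly 8 rows; each row is the pose to reach, as a shift and turn from the pose commanded when the call began, along the tool's axes at that moment; what a row does not reach only later rows make up. A row lasts 1/8 s, in which the tool goes at most 62.5 mm and 10.7 degrees, less where a joint would pass 70% of its speed; a pose out of reach is approached as far as the arm can. A call with a gripper value outside its range is refused whole. The fingers move at their own pace and stop on an object; FORCE is the grip in N (left out, the last holds). Time passes only in rows, so rows that repeat a pose let the fingers close, or fill a call up. It gives the time, the measured TCP pose, the force and the opening at its end, in the units of the state.
- env.state(): the state, without advancing time (a new reading comes with each control period).
- env.grab_frame(name): name is "scene" or "top" or "wrist"; returns (picture, depth): 420x560x3 uint8, blue, green, red; 420x560 float32, mm along the optical axis (not along the pixel's ray), 0 where there is no reading.
- env.camera_params(name): a dict with "camera_matrix" (3x3 intrinsics, pixels), "cam_to_world" (4x4, takes a point from camera to world coordinates); the wrist camera has in their place "hand_eye" (4x4, takes a point from camera to tool coordinates, whose origin is the TCP and whose axes are the tool frame's). Camera axes: x right, y up, looking along -z (the intrinsics and any distortion apply to the point x, -y, -z); pixel columns grow to the right and rows downward; lengths in mm; the calibration is good to about 2 mm. A picture is of the moment at which its call begins: read the wrist's pose just before it. camera_params takes no time and is no camera call.
- env.job_done(): hands the job in, once; it reports no verdict.
The state is a dict: "time_s": time; "qpos": joint angles; "qvel": joint speeds; "effort": joint torques, N m; "ee_pos": TCP position; "ee_rot": TCP orientation; "force": force on the tool from outside, world axes, zero at the start; "torque": the same for the moment, N m; "gripper_width": finger opening in mm.
Only numpy, scipy, OpenCV 4.12 (cv2) and the standard library are available. Lean on these libraries where they do the work, as an engineer would, in place of code of your own. Each camera call takes 0.05 s, during which the arm holds its last target. There are 200 camera calls.

## Working session

There is one attempt and no reset: what is moved stays moved. The work goes in short steps, Python scripts to look and compute and a shell command to move; the robot and the scene stay as the last step left them, time stands still between calls to the robot, and variables do not carry over. Pictures are saved under pics/ and viewed, about 8 in all and at most 12, crops included, and the job is handed in when it is done.

```bash
mkdir -p pics && ls && cat > h.py <<'E'
import numpy as np, cv2
from workcell import env
def shot(name,fn=None):
    st=env.state(); p,d=env.grab_frame(name)
    if fn: cv2.imwrite('pics/'+fn,p)
    np.savez('last_'+name+'.npz',p=p,d=d,pos=st['ee_pos'],rot=st['ee_rot'])
    return p,d,st
def pose(name,st=None):
    c=env.camera_params(name);K=np.array(c['camera_matrix'])
    if name!='wrist': return K,np.array(c['cam_to_world']),c
    from scipy.spatial.transform import Rotation as R
    T=np.eye(4);T[:3,:3]=R.from_euler('xyz',np.ravel(st['ee_rot']),degrees=True).as_matrix();T[:3,3]=st['ee_pos']
    return K,T@np.array(c['hand_eye']),c
def ray(K,T,u,v):
    d=np.array([(u-K[0,2])/K[0,0],-(v-K[1,2])/K[1,1],-1.]);return T[:3,3],T[:3,:3]@d
def onz(K,T,u,v,z):
    o,d=ray(K,T,u,v);return o+d*(z-o[2])/d[2]
def bydepth(K,T,u,v,dep):
    o,d=ray(K,T,u,v);return o+d*dep
E
python3 - <<'E'
from h import *
for n in('scene','top'):
    p,d,st=shot(n,n+'0.png'); print(n,env.camera_params(n))
print(env.camera_params('wrist')); print(st, env.grip_point_offset)
E
```

```text
pics
scene {'camera_matrix': array([[465.67773673,   0.        , 281.27522969],
       [  0.        , 465.67773673, 209.65393553],
       [  0.        ,   0.        ,   1.        ]]), 'cam_to_world': array([[-5.92387270e-01, -5.10001093e-01,  6.23679571e-01,
         1.18310828e+03],
       [ 8.05378531e-01, -3.54651634e-01,  4.74960673e-01,
         5.05790840e+02],
       [-2.10414839e-02,  7.83658793e-01,  6.20835045e-01,
         8.04322522e+02],
       [ 0.00000000e+00,  0.00000000e+00,  0.00000000e+00,
         1.00000000e+00]])}
top {'camera_matrix': array([[412.42315546,   0.        , 281.02822193],
       [  0.        , 412.42315546, 204.56635264],
       [  0.        ,   0.        ,   1.        ]]), 'cam_to_world': array([[-1.32372915e-01,  9.62908327e-01, -2.35127552e-01,
         3.23644079e+02],
       [-9.91182377e-01, -1.30006283e-01,  2.56097968e-02,
        -3.75390031e+00],
       [-5.90817240e-03,  2.36444329e-01,  9.71627075e-01,
         1.03687837e+03],
       [ 0.00000000e+00,  0.00000000e+00,  0.00000000e+00,
         1.00000000e+00]])}
{'camera_matrix': array
[... 460 characters left out ...]
0.00000000e+00,
         1.00000000e+00]])}
{'time_s': 0.05, 'qpos': array([-7.60321875e+01,  1.83512313e+01,  8.97036892e+01,  1.20114727e-03,
        7.20439110e+01, -1.14479059e+00]), 'qvel': array([-0.13165233, -0.0831264 , -0.06908233,  0.00861973, -0.0608123 ,
       -0.11620418]), 'effort': array([ 1.61133346e-03, -4.13720012e+01, -2.32784522e+01,  7.30610476e-02,
        4.19594999e-02, -4.75583647e-05]), 'ee_pos': array([ 149.81345059, -554.63910572,  213.14279413]), 'ee_rot': array([-1.79996884e+02,  9.87890048e-02, -7.48877655e+01]), 'force': array([-0.11454799,  0.66258036, -0.28229547]), 'torque': array([0.00523785, 0.04810328, 0.00891709]), 'gripper_width': 91.14153826109} 18.8
```

```bash
python3 -c "
import cv2,numpy as np
a=cv2.imread('pics/scene0.png');b=cv2.imread('pics/top0.png')
cv2.imwrite('pics/t1.png',b)"
```

```text
(no output)
```

View pics/top0.png

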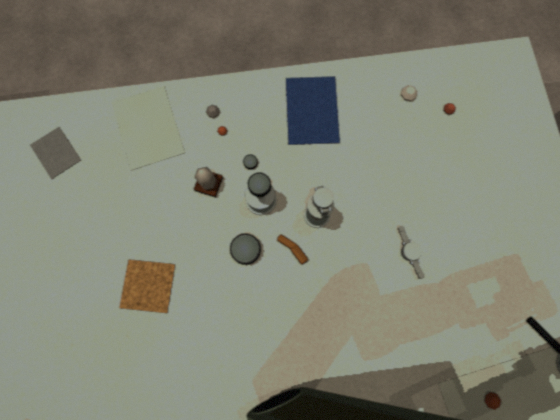

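View pics/scene0.png

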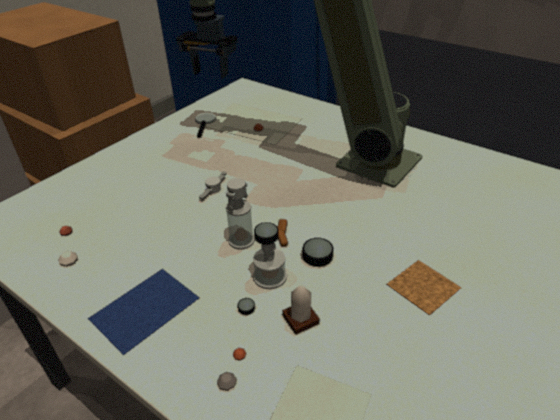

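Candidates for the loupe: (259,183) top, standing on the neck, (245,249) large on the table, and (250,161) small on the table. The one on the neck should be the middle size. Cap with spread arms is at top (411,252). The cork mat is at (148,286); the blue, grey and paper mats are decoys. Next I'll measure these and check crops.

```bash
cat > m1.py <<'E'
from h import *
def cloud(n):
    z=np.load('last_%s.npz'%n);K,T,_=pose(n);v,u=np.mgrid[:420,:560]
    d=z['d'];c=np.stack([(u-K[0,2])/K[0,0]*d,-(v-K[1,2])/K[1,1]*d,-d],-1)
    return z['p'],c@T[:3,:3].T+T[:3,3],d
K,T,_=pose('top')
for n,(u,v),z in [('loupe',(259,183),150),('big',(245,249),25),('small',(250,161),15),('cap',(411,252),30),('mat',(148,286),4),('tall',(321,195),181),('cryst',(207,178),60),('drift',(292,249),20)]:
    print(n,onz(K,T,u,v,z).round(0))
for n in('scene','top'):
    p,c,d=cloud(n)
    print(n,'valid',(d>0).mean(), 'table z',np.median(c[...,2][(d>0)&(abs(c[...,2])<20)]))
    # cork
    hsv=cv2.cvtColor(p,cv2.COLOR_BGR2HSV);m=((hsv[...,0]>5)&(hsv[...,0]<22)&(hsv[...,1]>140)&(hsv[...,2]>80)).astype(np.uint8)
    cs,_=cv2.findContours(m,0,2);K,T,_=pose(n)
    for q in sorted(cs,key=cv2.contourArea)[-3:]:
        r=cv2.minAreaRect(np.array([onz(K,T,a,b,4)[:2] for a,b in q[:,0]],np.float32));print('orange',cv2.contourArea(q),r)
    for nm,ctr,zlo,zhi,rad in [('loupe',(0,0),0,0,0)]: pass
a=cv2.imread('pics/top0.png');b=cv2.imread('pics/scene0.png')
f=lambda i,x,y,w,h:cv2.resize(i[y:y+h,x:x+w],(400,300),interpolation=cv2.INTER_CUBIC)
g=np.vstack([np.hstack([f(a,220,145,80,60),f(a,371,222,80,60)]),np.hstack([f(b,226,205,80,60),f(b,172,155,80,60)])])
cv2.imwrite('pics/crop1.png',np.clip(g*1.5,0,255).astype(np.uint8))
E
python3 m1.py
```

```text
loupe [594.  15. 150.]
big [469.  72.  25.]
small [698.  34.  15.]
cap [ 407. -329.   30.]
mat [413. 321.   4.]
tall [ 540. -114.  181.]
cryst [652. 143.  60.]
drift [454. -42.  20.]
scene valid 0.9960926870748299 table z 0.24529658395454135
orange 931.0 ((299.7420654296875, -1205.163818359375), (464.67071533203125, 401.84783935546875), 88.85135650634766)
orange 1847.0 ((418.9546203613281, 323.77508544921875), (114.82148742675781, 114.40513610839844), 76.57549285888672)
orange 2931.5 ((-233.62939453125, -2313.572998046875), (535.5587158203125, 753.5772094726562), 0.5129545331001282)
top valid 0.9960501700680272 table z 0.17598065836727983
orange 54.5 ((780.8836059570312, -520.7973022460938), (22.58962059020996, 23.802597045898438), 82.2176513671875)
orange 213.0 ((458.28143310546875, -45.44770431518555), (88.61568450927734, 22.561532974243164), 35.901466369628906)
orange 2080.5 ((414.3388671875, 322.959228515625), (113.46685791015625, 114.65680694580078), 76.6313705444336)
```

View pics/crop1.png

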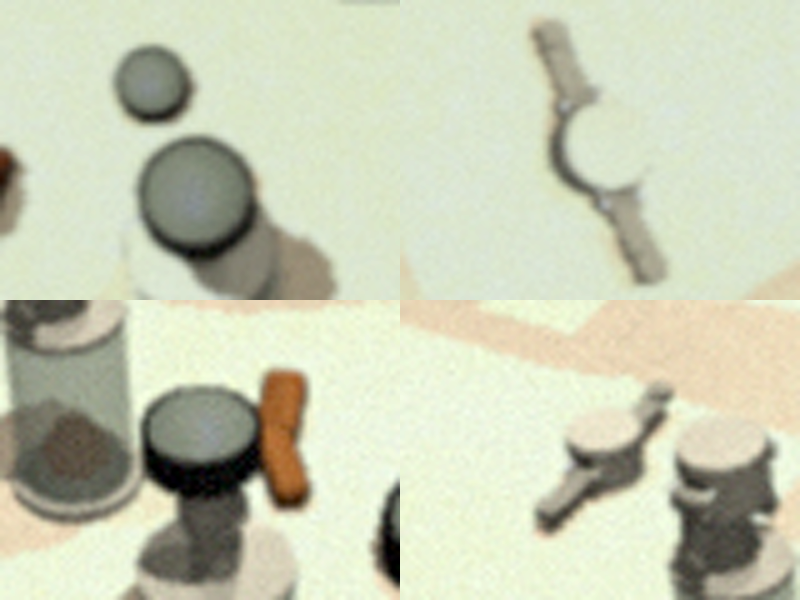

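Crop confirms it: the ringed dome sits on the neck of the open jar, larger than the table's small one and smaller than the big one. The cap at right has both arms spread. Now I'll measure these from depth.

```bash
cat > m2.py <<'E'
from m1 import cloud
from h import *
print('-----')
for n in('scene','top'):
    p,c,d=cloud(n);Z=c[...,2];X=c[...,:2]
    def sel(x,y,r,lo,hi): return c[(d>0)&(np.hypot(X[...,0]-x,X[...,1]-y)<r)&(Z>lo)&(Z<hi)]
    for nm,x,y,r,lo,hi in [('loupe',594,15,40,135,165),('cap',407,-329,75,22,45),('caparms',407,-329,90,7,45),('tall',540,-114,40,165,190),('crystal',640,140,60,15,130)]:
        q=sel(x,y,r,lo,hi)
        if len(q)<5: print(nm,len(q));continue
        r=cv2.minEnclosingCircle(q[:,:2].astype(np.float32));print(n,nm,len(q),'circ',np.round(r[0],1),round(r[1],1),'z',np.percentile(q[:,2],[2,50,98]).round(1))
        if nm=='caparms':
            w=q[:,:2]-q[:,:2].mean(0);print('  axis yaw',np.degrees(np.arctan2(*np.linalg.svd(w,full_matrices=0)[2][0][::-1])),'minrect',cv2.minAreaRect(q[:,:2].astype(np.float32)))
E
python3 m2.py|sed -n '/-----/,$p'
```

```text
-----
scene loupe 404 circ [597.8  15.1] 28.9 z [136.4 148.3 156.9]
scene cap 141 circ [ 390.2 -334.9] 44.2 z [22.3 31.  34.7]
scene caparms 310 circ [ 411.6 -333.5] 68.3 z [ 8.6 20.7 34.4]
  axis yaw 10.945158956145365 minrect ((410.59454345703125, -331.1006164550781), (135.32275390625, 43.92479705810547), 22.609188079833984)
scene tall 287 circ [ 538.4 -115.1] 30.8 z [165.5 180.  183.4]
scene crystal 975 circ [658.4 149.2] 40.6 z [ 16.4  46.4 103.1]
top loupe 448 circ [595.3  14.8] 27.1 z [139.8 149.9 156.8]
top cap 285 circ [ 387.8 -337.4] 43.9 z [22.3 30.8 34.4]
top caparms 544 circ [ 409.9 -334. ] 67.4 z [11.2 23.1 34.1]
  axis yaw -169.16611004075992 minrect ((409.8836975097656, -333.6851806640625), (44.22176742553711, 130.03529357910156), 87.16913604736328)
top tall 399 circ [ 535.3 -118.9] 31.1 z [166.  180.4 183.8]
top crystal 582 circ [654.6 147.9] 40.0 z [ 16.8  47.5 103.8]
```

```bash
python3 -m pendant '[{"xyz":[-0.024,-0.052,0.014],"roll":0,"jaw":0},{"xyz":[-0.049,-0.103,0.028],"roll":0,"jaw":0},{"xyz":[-0.073,-0.155,0.042],"roll":0,"jaw":0},{"xyz":[-0.098,-0.206,0.056],"roll":0,"jaw":0},{"xyz":[-0.122,-0.258,0.07],"roll":0,"jaw":0},{"xyz":[-0.147,-0.309,0.083],"roll":0,"jaw":0},{"xyz":[-0.147,-0.309,0.083],"roll":0,"jaw":0},{"xyz":[-0.147,-0.309,0.083],"roll":0,"jaw":0}]'
python3 - <<'E'
from h import *
p,d,st=shot('wrist','w1.png');print(st['ee_pos'],st['ee_rot'],st['qvel'].round(1))
E
```

```text
time_s: 1.1
ee_pos: [409.7, -332.7, 130.8]
ee_rot: [180.0, 0.0, -74.8]
force: [0.1, 0.1, 0.0]
gripper_width: 91.4
[ 409.65373904 -332.66539146  130.7532369 ] [ 1.79952634e+02  1.01007124e-02 -7.48384963e+01] [-1.7 -0.5 -0.2 -0.1 -0.   0.1]
```

View pics/w1.png

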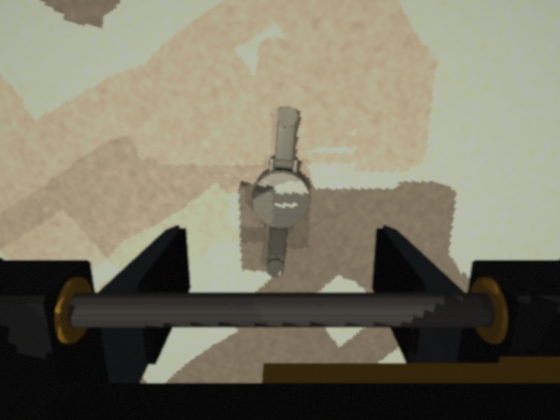

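Wrist view: cap disc at about (281,200), arms with tips at about (289,108) and (275,275). I'll fit the cap from depth.

```bash
cat > wc.py <<'E'
from h import *
def wcloud():
    z=np.load('last_wrist.npz');K,T,_=pose('wrist',dict(ee_pos=z['pos'],ee_rot=z['rot']));v,u=np.mgrid[:420,:560]
    d=z['d'];c=np.stack([(u-K[0,2])/K[0,0]*d,-(v-K[1,2])/K[1,1]*d,-d],-1)
    return z['p'],c@T[:3,:3].T+T[:3,3],d
def circ(q):
    A=np.c_[2*q[:,:2],np.ones(len(q))];s=np.linalg.lstsq(A,(q[:,:2]**2).sum(1),rcond=None)[0];return s[:2],np.sqrt(s[2]+s[:2]@s[:2])
def disc(c,d,x,y,r,lo,hi):
    m=((d>0)&(np.hypot(c[...,0]-x,c[...,1]-y)<r)&(c[...,2]>lo)&(c[...,2]<hi)).astype(np.uint8)
    m=cv2.morphologyEx(m,cv2.MORPH_OPEN,np.ones((3,3)));n,l,s,_=cv2.connectedComponentsWithStats(m);k=1+np.argmax(s[1:,4])
    q=c[l==k];q=q[cv2.convexHull(q[:,:2].astype(np.float32),returnPoints=False)[:,0]];return q,s[k,4]
E
python3 - <<'E'
from wc import *
p,c,d=wcloud()
print('table',np.median(c[330:,:][...,2]) if 0 else np.median(c[20:100,300:400,2]))
m=(d>0)&(np.hypot(c[...,0]-410,c[...,1]+333)<90)&(c[...,2]>7)&(c[...,2]<50)
z=c[m];print(np.percentile(z[:,2],[2,50,98]))
q,a=disc(c,d,410,-333,30,28,34);print('disc',circ(q),a)
# z profile along columns
for u,v in [(289,110),(289,120),(287,135),(286,150),(281,190),(281,200),(279,230),(277,245),(276,260),(275,270)]: print(u,v,c[v,u].round(1))
for v in (115,130,145,232,245,258,268):
    s=m[v];us=np.where(s)[0];print(v,us.min(),us.max(),c[v,us].mean(0).round(1))
E
```

```text
table -0.6175224941157182
[13.54061879 28.98311011 31.51591417]
disc (array([ 411.73550726, -331.67440507]), np.float64(21.64377014011406)) 2544
289 110 [ 476.2 -320.8   15.7]
289 120 [ 469.3 -322.7   16.9]
287 135 [ 458.1 -324.3   14.9]
286 150 [ 447.2 -326.5   15.6]
281 190 [ 419.7 -330.    30.8]
281 200 [ 412.  -332.1   29.7]
279 230 [ 383.3 -338.2   15.2]
277 245 [ 370.9 -339.9   16.7]
276 260 [ 359.7 -342.1   20.8]
275 270 [ 351.1 -343.5   21.3]
115 277 296 [ 472.3 -320.    16.6]
130 277 294 [ 461.4 -322.2   14.4]
145 275 293 [ 450.3 -324.1   14.8]
232 269 290 [ 381.9 -338.7   15.7]
245 268 285 [ 370.7 -339.5   16.5]
258 267 284 [ 359.9 -341.5   17.7]
268 266 283 [ 352.5 -342.7   20.8]
```

```bash
python3 -m pendant '[{"xyz":[0,0,-0.05],"roll":0,"jaw":0},{"xyz":[-0.03,-0.03,-0.1],"roll":0,"jaw":0},{"xyz":[-0.073,-0.07,-0.13],"roll":0,"jaw":0},{"xyz":[-0.116,-0.11,-0.13],"roll":0,"jaw":0},{"xyz":[-0.159,-0.15,-0.13],"roll":0,"jaw":0},{"xyz":[-0.202,-0.19,-0.13],"roll":0,"jaw":0},{"xyz":[-0.245,-0.23,-0.13],"roll":0,"jaw":0},{"xyz":[-0.287,-0.27,-0.13],"roll":0,"jaw":0}]'
python3 - <<'E'
from h import *
from wc import *
p,d,st=shot('wrist','w2.png');print(st['ee_pos'],st['ee_rot'],st['qvel'].round(1))
p,c,d=wcloud()
m=(d>0)&(np.hypot(c[...,0]-596,c[...,1]-15)<45)&(c[...,2]>125)&(c[...,2]<170)
print(np.percentile(c[m][:,2],[2,10,50,90,98]))
for lo,hi in((130,165),(140,165),(149,165)):
    q,a=disc(c,d,596,15,45,lo,hi);print(lo,circ(q),cv2.minEnclosingCircle(q[:,:2].astype(np.float32)),a)
m=(d>0)&(np.hypot(c[...,0]-537,c[...,1]+117)<45)&(c[...,2]>175)&(c[...,2]<190)
print('tall',cv2.minEnclosingCircle(c[m][:,:2].astype(np.float32)),np.median(c[m][:,2]))
E
```

```text
time_s: 2.15
ee_pos: [596.4, 14.6, 261.5]
ee_rot: [-179.9, -0.0, -75.0]
force: [-0.3, -0.6, -0.4]
gripper_width: 91.0
[596.37648762  14.60028495 261.5073644 ] [-1.79948284e+02 -4.96179001e-02 -7.50394485e+01] [ 40.5  20.4 -29.5  -0.2   8.8  40.5]
[133.05174073 144.6597993  149.81959953 154.45878583 155.3968485 ]
130 (array([597.6204945 ,  16.66883214]), np.float64(26.707225101833785)) ((597.5540771484375, 16.538881301879883), 27.10268783569336) 3627
140 (array([597.57280747,  16.6652709 ]), np.float64(26.682761910896826)) ((597.468505859375, 16.541545867919922), 27.060359954833984) 3516
149 (array([597.5510734 ,  16.53434747]), np.float64(19.65836235703697)) ((597.4507446289062, 16.059633255004883), 20.434297561645508) 1911
tall ((0.0, 0.0), 0.0) nan
  return _methods._mean(a, axis=axis, dtype=dtype,
  ret = ret.dtype.type(ret / rcount)
```

View pics/w2.png

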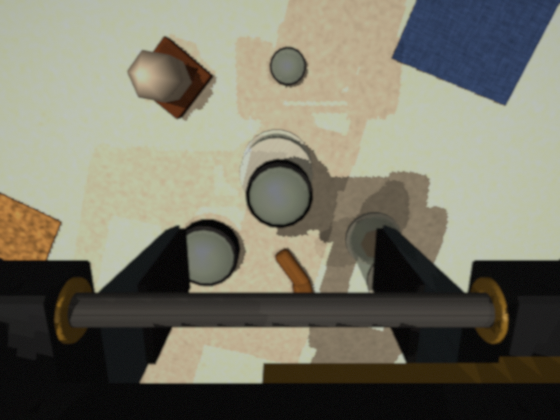

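Middle loupe confirmed (radius 27 mm) at (280,193); crystal (165,75), big loupe (205,253) and driftwood (290,270) lie clear. I'll re-measure with the arm settled.

```bash
cat > ml.py <<'E'
from h import *
from wc import *
for i in range(3): p,d,st=shot('wrist')
print(st['ee_pos'],st['ee_rot'],st['qvel'].round(1))
p,c,d=wcloud()
q,a=disc(c,d,596,15,45,135,165);print(circ(q),q[:,2].mean(),c[...,2][(d>0)&(np.hypot(c[...,0]-597,c[...,1]-16)<10)].max())
E
python3 ml.py
```

```text
[596.37097414  15.31600491 260.61676857] [ 1.79981794e+02 -1.00188841e-02 -7.47998930e+01] [-2.7 -1.3  1.7 -1.5  0.6 -0.5]
(array([597.62342173,  16.76037477]), np.float64(26.671692341757925)) 142.44758103295447 156.7507564960115
```

```bash
python3 -m pendant '[{"xyz":[-0.001,-0.0015,0.03],"roll":0,"jaw":0},{"xyz":[-0.001,-0.0015,0.06],"roll":0,"jaw":0},{"xyz":[-0.001,-0.0015,0.09],"roll":0,"jaw":0},{"xyz":[-0.001,-0.0015,0.115],"roll":0,"jaw":0},{"xyz":[-0.001,-0.0015,0.131],"roll":0,"jaw":0},{"xyz":[-0.001,-0.0015,0.131],"roll":0,"jaw":0},{"xyz":[-0.001,-0.0015,0.131],"roll":0,"jaw":1},{"xyz":[-0.001,-0.0015,0.131],"roll":0,"jaw":1}]' 20
python3 -m pendant '[{"xyz":[0,0,0],"roll":0,"jaw":1},{"xyz":[0,0,0],"roll":0,"jaw":1},{"xyz":[0,0,0],"roll":0,"jaw":1},{"xyz":[0,0,0],"roll":0,"jaw":1},{"xyz":[0,0,0],"roll":0,"jaw":1},{"xyz":[0,0,-0.01],"roll":0,"jaw":1},{"xyz":[0,0,-0.03],"roll":0,"jaw":1},{"xyz":[0,0,-0.05],"roll":0,"jaw":1}]' 20
```

```text
time_s: 3.35
ee_pos: [597.6, 16.0, 131.1]
ee_rot: [-179.9, -0.0, -74.9]
force: [-0.2, -0.1, 0.2]
gripper_width: 74.2
time_s: 4.35
ee_pos: [596.7, 16.1, 180.4]
ee_rot: [180.0, 0.0, -74.9]
force: [0.6, -0.2, -1.2]
gripper_width: 53.5
```

```bash
python3 -m pendant '[{"xyz":[-0.025,0.007,0],"roll":0,"jaw":1},{"xyz":[-0.075,0.02,0],"roll":0,"jaw":1},{"xyz":[-0.13,0.036,0],"roll":0,"jaw":1},{"xyz":[-0.185,0.051,0.01],"roll":0,"jaw":1},{"xyz":[-0.24,0.066,0.03],"roll":0,"jaw":1},{"xyz":[-0.295,0.081,0.05],"roll":0,"jaw":1},{"xyz":[-0.33,0.091,0.07],"roll":0,"jaw":1},{"xyz":[-0.3435,0.0945,0.09],"roll":0,"jaw":1}]' 20
python3 - <<'E'
from h import *
p,d,st=shot('wrist');print(st['ee_pos'],st['gripper_width'],st['force'])
K,T,_=pose('wrist',st)
hsv=cv2.cvtColor(p,cv2.COLOR_BGR2HSV);m=((hsv[...,0]>5)&(hsv[...,0]<22)&(hsv[...,1]>140)&(hsv[...,2]>80)).astype(np.uint8)
q=max(cv2.findContours(m,0,2)[0],key=cv2.contourArea);P=np.array([onz(K,T,*x[0],4)[:2] for x in q],np.float32)
print(cv2.minAreaRect(P),P.min(0),P.max(0))
E
```

```text
time_s: 5.35
ee_pos: [414.9, 325.0, 89.6]
ee_rot: [-180.0, 0.0, -74.7]
force: [0.5, -0.1, -0.4]
gripper_width: 53.5
[414.92442748 324.95635636  89.60048879] 53.531152306463945 [ 0.49686498 -0.05427981 -0.38247614]
((417.6171569824219, 324.8272705078125), (117.0572738647461, 116.93392944335938), 76.52367401123047) [370.7994  255.07169] [487.37537 394.79538]
```

```bash
python3 -m pendant '[{"xyz":[0,0,0.02],"roll":0,"jaw":1},{"xyz":[0,0,0.04],"roll":0,"jaw":1},{"xyz":[0,0,0.058],"roll":0,"jaw":1},{"xyz":[0,0,0.068],"roll":0,"jaw":1},{"xyz":[0,0,0.073],"roll":0,"jaw":1},{"xyz":[0,0,0.076],"roll":0,"jaw":1},{"xyz":[0,0,0.078],"roll":0,"jaw":1},{"xyz":[0,0,0.079],"roll":0,"jaw":1}]' 20
```

```text
time_s: 6.4
ee_pos: [416.3, 323.3, 11.2]
ee_rot: [-180.0, 0.0, -74.9]
force: [0.2, 1.0, -1.2]
gripper_width: 53.3
```

```bash
python3 -m pendant '[{"xyz":[0,0,0.0005],"roll":0,"jaw":1},{"xyz":[0,0,0.001],"roll":0,"jaw":1},{"xyz":[0,0,0.0015],"roll":0,"jaw":1},{"xyz":[0,0,0.002],"roll":0,"jaw":1},{"xyz":[0,0,0.0025],"roll":0,"jaw":1},{"xyz":[0,0,0.0025],"roll":0,"jaw":1},{"xyz":[0,0,0.0025],"roll":0,"jaw":1},{"xyz":[0,0,0.0025],"roll":0,"jaw":1}]' 20
```

```text
time_s: 7.4
ee_pos: [416.1, 323.1, 8.4]
ee_rot: [180.0, -0.0, -74.9]
force: [-0.3, -0.1, -1.7]
gripper_width: 53.6
```

```bash
python3 -m pendant '[{"xyz":[0,0,0.0004],"roll":0,"jaw":1},{"xyz":[0,0,0.0008],"roll":0,"jaw":1},{"xyz":[0,0,0.0012],"roll":0,"jaw":1},{"xyz":[0,0,0.0016],"roll":0,"jaw":1},{"xyz":[0,0,0.0016],"roll":0,"jaw":1},{"xyz":[0,0,0.0016],"roll":0,"jaw":1},{"xyz":[0,0,0.0016],"roll":0,"jaw":1},{"xyz":[0,0,0.0016],"roll":0,"jaw":1}]' 20
```

```text
time_s: 8.4
ee_pos: [416.2, 323.2, 8.2]
ee_rot: [-180.0, 0.0, -74.9]
force: [-2.3, -2.2, 10.3]
gripper_width: 53.5
```

```bash
python3 -m pendant '[{"xyz":[0,0,-0.0008],"roll":0,"jaw":1},{"xyz":[0,0,-0.0008],"roll":0,"jaw":0.3},{"xyz":[0,0,-0.0008],"roll":0,"jaw":0},{"xyz":[0,0,-0.0008],"roll":0,"jaw":0},{"xyz":[0,0,-0.0008],"roll":0,"jaw":0},{"xyz":[0,0,-0.03],"roll":0,"jaw":0},{"xyz":[0,0,-0.07],"roll":0,"jaw":0},{"xyz":[0,0,-0.12],"roll":0,"jaw":0}]' 20
python3 - <<'E'
from h import *
from wc import *
for i in range(2):p,d,st=shot('wrist','w3.png')
print(st['ee_pos'],st['ee_rot'])
p,c,d=wcloud()
q,a=disc(c,d,416,323,45,15,45);print(circ(q),a,q[:,2].mean(), np.percentile(c[...,2][(d>0)&(np.hypot(c[...,0]-416,c[...,1]-323)<8)],[50,98]))
E
```

```text
time_s: 9.4
ee_pos: [415.5, 322.7, 127.2]
ee_rot: [179.9, -0.1, -74.9]
force: [0.4, 0.2, -0.0]
gripper_width: 91.0
[419.15270375 325.42412591 134.41555428] [-179.38389612    0.23828247  -74.88453309]
(array([416.63492891, 323.5830428 ]), np.float64(26.746000245879237)) 3629 21.21357444534043 [32.84173411 33.98651541]
```

View pics/w3.png

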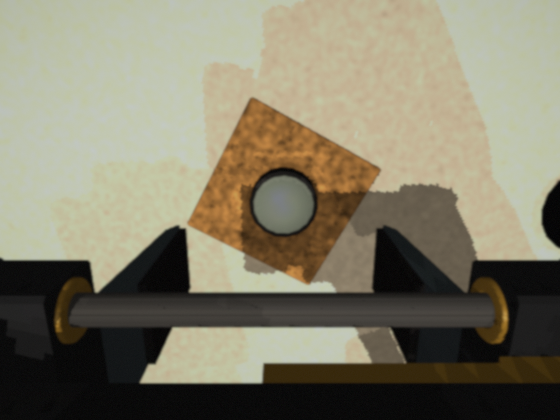

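Loupe stands upright near the mat's middle (283,202), top at z about 34. Next I'll view the bare neck.

```bash
python3 -m pendant '[{"xyz":[0.03,-0.008,-0.04],"roll":0,"jaw":0},{"xyz":[0.085,-0.023,-0.07],"roll":0,"jaw":0},{"xyz":[0.14,-0.038,-0.1],"roll":0,"jaw":0},{"xyz":[0.195,-0.054,-0.1],"roll":0,"jaw":0},{"xyz":[0.25,-0.069,-0.1],"roll":0,"jaw":0},{"xyz":[0.305,-0.084,-0.1],"roll":0,"jaw":0},{"xyz":[0.3435,-0.0945,-0.1],"roll":0,"jaw":0},{"xyz":[0.3435,-0.0945,-0.1],"roll":0,"jaw":0}]'
python3 - <<'E'
from wc import *
for i in range(3):p,d,st=shot('wrist','w4.png')
print(st['ee_pos'],st['ee_rot'],st['qvel'].round(1))
p,c,d=wcloud()
for lo in (123,118,114):
  q,a=disc(c,d,597,16,30,lo,135);print(circ(q),a,q[:,2].mean(),cv2.minEnclosingCircle(q[:,:2].astype(np.float32)))
E
```

```text
time_s: 10.5
ee_pos: [597.6, 13.8, 225.3]
ee_rot: [179.9, -0.0, -75.1]
force: [-0.4, 0.3, -0.1]
gripper_width: 91.2
[596.36139224  16.32356963 225.82889613] [ 1.79892520e+02  6.01910183e-02 -7.49267244e+01] [ 1.4 -0.9  0.3 -0.1  0.2 -0. ]
(array([595.82850818,  20.00783521]), np.float64(14.335931219392647)) 1082 123.7843887684544 ((595.7841796875, 19.775550842285156), 14.759516716003418)
(array([595.86253485,  19.84664433]), np.float64(16.854253864706937)) 1497 120.12621371322089 ((595.88427734375, 19.995271682739258), 17.02948570251465)
(array([595.88200819,  19.85244477]), np.float64(16.874625383883206)) 1518 119.65850641691429 ((595.88427734375, 19.995271682739258), 17.02948570251465)
```

View pics/w4.png

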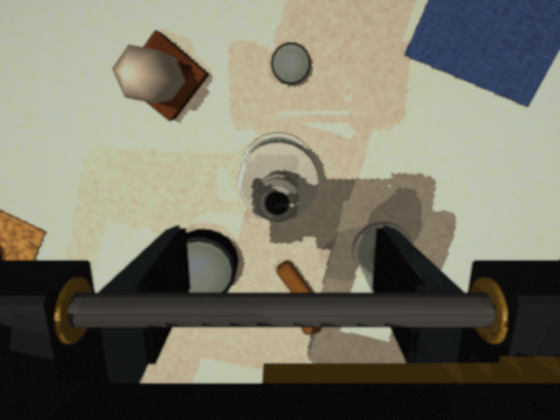

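Neck visible at (277,200), measured at (595.9,19.9). Going back for the cap, turning 4.4° to line up with its bare sides.

```bash
python3 -m pendant '[{"xyz":[0.02,0.019,0],"roll":0,"jaw":0},{"xyz":[0.06,0.056,0],"roll":0,"jaw":0},{"xyz":[0.102,0.095,0],"roll":0,"jaw":0},{"xyz":[0.144,0.134,0],"roll":0,"jaw":0},{"xyz":[0.186,0.174,0],"roll":1,"jaw":0},{"xyz":[0.228,0.213,0.02],"roll":2,"jaw":0},{"xyz":[0.27,0.252,0.06],"roll":3,"jaw":0},{"xyz":[0.288,0.269,0.1],"roll":4.4,"jaw":0}]'
python3 - <<'E'
from wc import *
for i in range(3):p,d,st=shot('wrist','w5.png')
print(st['ee_pos'],st['ee_rot'],st['qvel'].round(1))
p,c,d=wcloud()
q,a=disc(c,d,411,-332,30,27.5,36);print(circ(q),a,q[:,2].mean())
m=(d>0)&(np.hypot(c[...,0]-411,c[...,1]+332)<90)&(np.hypot(c[...,0]-411,c[...,1]+332)>32)&(c[...,2]>8)&(c[...,2]<50)
for s in(1,-1):
    k=c[m&((c[...,0]-411)*s>0)];print(k.mean(0),np.percentile(k[:,2],[5,95]))
E
```

```text
time_s: 11.65
ee_pos: [412.1, -332.9, 126.9]
ee_rot: [-179.9, -0.1, -79.3]
force: [0.4, -0.5, 0.1]
gripper_width: 91.2
[ 408.71833468 -330.62916724  122.78245557] [179.63537207   0.39988747 -79.39663831] [ 2.9 -2.7 -4.4  2.1  3.3  1. ]
(array([ 411.67286083, -331.76127324]), np.float64(21.6807480758747)) 2704 29.35426547243076
[ 460.44705922 -322.40552738   15.46412535] [13.78297236 17.35392981]
[ 362.91643224 -340.99847748   18.44510364] [15.68115126 21.67923951]
```

```bash
python3 -m pendant '[{"xyz":[0,0,0.03],"roll":0,"jaw":0},{"xyz":[0,0,0.06],"roll":0,"jaw":0},{"xyz":[0,0,0.085],"roll":0,"jaw":0},{"xyz":[0,0,0.1],"roll":0,"jaw":0},{"xyz":[0,0,0.11],"roll":0,"jaw":0},{"xyz":[0,0,0.115],"roll":0,"jaw":0},{"xyz":[0,0,0.115],"roll":0,"jaw":0},{"xyz":[0,0,0.115],"roll":0,"jaw":0}]'
```

```text
time_s: 12.8
ee_pos: [412.7, -332.3, 12.4]
ee_rot: [-180.0, -0.1, -79.3]
force: [-0.4, 0.2, -0.5]
gripper_width: 91.4
```

```bash
python3 -m pendant '[{"xyz":[-0.001,0.001,0.004],"roll":0,"jaw":0},{"xyz":[-0.001,0.001,0.008],"roll":0,"jaw":0},{"xyz":[-0.001,0.001,0.009],"roll":0,"jaw":0},{"xyz":[-0.001,0.001,0.009],"roll":0,"jaw":0.2},{"xyz":[-0.001,0.001,0.009],"roll":0,"jaw":1},{"xyz":[-0.001,0.001,0.009],"roll":0,"jaw":1},{"xyz":[-0.001,0.001,0.009],"roll":0,"jaw":1},{"xyz":[-0.001,0.001,0.009],"roll":0,"jaw":1}]' 35
python3 -m pendant '[{"xyz":[0,0,0],"roll":0,"jaw":1},{"xyz":[0,0,0],"roll":0,"jaw":1},{"xyz":[0,0,0],"roll":0,"jaw":1},{"xyz":[0,0,0],"roll":0,"jaw":1},{"xyz":[0,0,-0.01],"roll":0,"jaw":1},{"xyz":[0,0,-0.03],"roll":0,"jaw":1},{"xyz":[0,0,-0.07],"roll":0,"jaw":1},{"xyz":[0,0,-0.12],"roll":0,"jaw":1}]' 35
```

```text
time_s: 13.8
ee_pos: [411.3, -331.4, 2.9]
ee_rot: [-180.0, -0.0, -79.3]
force: [0.3, 0.0, -0.0]
gripper_width: 44.2
time_s: 14.8
ee_pos: [410.1, -330.1, 123.3]
ee_rot: [179.9, 0.2, -79.3]
force: [1.7, -0.4, -2.6]
gripper_width: 43.9
```

```bash
python3 -m pendant '[{"xyz":[0,0,-0.05],"roll":0,"jaw":1},{"xyz":[-0.02,-0.016,-0.1],"roll":0,"jaw":1},{"xyz":[-0.06,-0.047,-0.1],"roll":0,"jaw":1},{"xyz":[-0.105,-0.083,-0.1],"roll":0,"jaw":1},{"xyz":[-0.155,-0.123,-0.1],"roll":0,"jaw":1},{"xyz":[-0.205,-0.162,-0.1],"roll":0,"jaw":1},{"xyz":[-0.255,-0.202,-0.1],"roll":0,"jaw":1},{"xyz":[-0.29,-0.23,-0.1],"roll":0,"jaw":1}]' 35
python3 -m pendant '[{"xyz":[-0.011,-0.0083,0],"roll":0,"jaw":1},{"xyz":[-0.0213,-0.0164,0],"roll":0,"jaw":1},{"xyz":[-0.0213,-0.0164,0.02],"roll":0,"jaw":1},{"xyz":[-0.0213,-0.0164,0.04],"roll":0,"jaw":1},{"xyz":[-0.0213,-0.0164,0.055],"roll":0,"jaw":1},{"xyz":[-0.0213,-0.0164,0.065],"roll":0,"jaw":1},{"xyz":[-0.0213,-0.0164,0.07],"roll":0,"jaw":1},{"xyz":[-0.0213,-0.0164,0.07],"roll":0,"jaw":1}]' 35
python3 - <<'E'
from wc import *
for i in range(2):p,d,st=shot('wrist','w6.png')
print(st['ee_pos'],st['ee_rot'],st['qvel'].round(1),st['force'])
p,c,d=wcloud()
z0=st['ee_pos'][2]+28
q,a=disc(c,d,596,20,32,z0-3.5,z0+4);print(circ(q),a,q[:,2].mean())
E
```

```text
time_s: 15.8
ee_pos: [583.3, -0.9, 222.8]
ee_rot: [179.9, 0.0, -79.2]
force: [1.5, -0.7, -2.5]
gripper_width: 43.6
time_s: 16.8
ee_pos: [595.4, 20.4, 152.9]
ee_rot: [-180.0, -0.0, -79.3]
force: [0.3, -0.0, -2.1]
gripper_width: 43.6
[595.68820144  20.42583448 153.23950426] [-1.79954970e+02 -1.35278841e-02 -7.92899412e+01] [ 0.1 -0.2 -0.3 -0.1  0.   0. ] [ 1.13464471 -0.01965115 -2.00959138]
(array([597.17390291,  20.94947865]), np.float64(21.142695216636263)) 4439 180.2031502804051
```

```bash
python3 -m pendant '[{"xyz":[0.0004,0.0007,0.008],"roll":0,"jaw":1},{"xyz":[0.0004,0.0007,0.016],"roll":0,"jaw":1},{"xyz":[0.0004,0.0007,0.022],"roll":0,"jaw":1},{"xyz":[0.0004,0.0007,0.026],"roll":0,"jaw":1},{"xyz":[0.0004,0.0007,0.030],"roll":0,"jaw":1},{"xyz":[0.0004,0.0007,0.034],"roll":0,"jaw":1},{"xyz":[0.0004,0.0007,0.037],"roll":0,"jaw":1},{"xyz":[0.0004,0.0007,0.040],"roll":0,"jaw":1}]' 35
```

```text
time_s: 17.9
ee_pos: [594.9, 19.9, 112.7]
ee_rot: [-180.0, -0.0, -79.3]
force: [0.0, -0.4, -3.1]
gripper_width: 43.8
```

No contact so far; continuing down.

```bash
python3 -m pendant '[{"xyz":[0,0,0.002],"roll":0,"jaw":1},{"xyz":[0,0,0.004],"roll":0,"jaw":1},{"xyz":[0,0,0.006],"roll":0,"jaw":1},{"xyz":[0,0,0.007],"roll":0,"jaw":1},{"xyz":[0,0,0.008],"roll":0,"jaw":1},{"xyz":[0,0,0.0085],"roll":0,"jaw":1},{"xyz":[0,0,0.009],"roll":0,"jaw":1},{"xyz":[0,0,0.009],"roll":0,"jaw":1}]' 35
```

```text
time_s: 18.9
ee_pos: [594.8, 20.0, 103.8]
ee_rot: [-180.0, -0.0, -79.3]
force: [0.0, 0.1, -2.6]
gripper_width: 43.7
```

```bash
python3 -m pendant '[{"xyz":[0,0,0.0003],"roll":0,"jaw":1},{"xyz":[0,0,0.0006],"roll":0,"jaw":1},{"xyz":[0,0,0.0009],"roll":0,"jaw":1},{"xyz":[0,0,0.0012],"roll":0,"jaw":1},{"xyz":[0,0,0.0012],"roll":0,"jaw":1},{"xyz":[0,0,0.0012],"roll":0,"jaw":1},{"xyz":[0,0,0.0012],"roll":0,"jaw":1},{"xyz":[0,0,0.0012],"roll":0,"jaw":1}]' 35
```

```text
time_s: 19.9
ee_pos: [594.8, 20.0, 102.9]
ee_rot: [-180.0, -0.0, -79.3]
force: [-1.5, 0.8, 2.9]
gripper_width: 43.9
```

```bash
python3 -m pendant '[{"xyz":[0,0,-0.0005],"roll":0,"jaw":0.5},{"xyz":[0,0,-0.0005],"roll":0,"jaw":0},{"xyz":[0,0,-0.0005],"roll":0,"jaw":0},{"xyz":[0,0,-0.0005],"roll":0,"jaw":0},{"xyz":[0,0,-0.02],"roll":0,"jaw":0},{"xyz":[0,0,-0.06],"roll":0,"jaw":0},{"xyz":[0,0,-0.10],"roll":0,"jaw":0},{"xyz":[0,0,-0.12],"roll":0,"jaw":0}]' 35
python3 - <<'E'
from wc import *
for i in range(4):p,d,st=shot('wrist','w6.png')
print(st['ee_pos'],st['ee_rot'],st['qvel'].round(1),st['force'])
p,c,d=wcloud()
q,a=disc(c,d,596,20,32,126.5,136);print(circ(q),a,q[:,2].mean())
r=np.hypot(c[...,0]-595.5,c[...,1]-20)
m=(d>0)&(r<90)&(r>32)&(c[...,2]>90)&(c[...,2]<150)
for s in(1,-1):
    k=c[m&((c[...,0]-595.5)*s>0)];print(k.mean(0),np.percentile(k[:,2],[5,95]),r[m&((c[...,0]-595.5)*s>0)].max())
E
```

```text
time_s: 20.9
ee_pos: [595.7, 20.0, 225.2]
ee_rot: [-179.8, -0.0, -79.3]
force: [-0.2, -0.8, -0.3]
gripper_width: 91.3
[595.21260789  19.96837346 223.4150969 ] [-1.79874595e+02 -2.81070705e-02 -7.92857502e+01] [-0.   1.5  2.6 -0.  -0.3  0. ] [ 0.55882389  0.36950768 -0.61510563]
(array([595.20056922,  20.40985934]), np.float64(21.787473514617304)) 2686 128.79793567682532
[644.30946231  29.93250165 115.38595944] [113.73852265 117.31622115] 67.78008058131036
[546.79525645  11.15830849 118.25777379] [115.43330661 121.63067975] 68.18634336955189
```

View pics/w6.png

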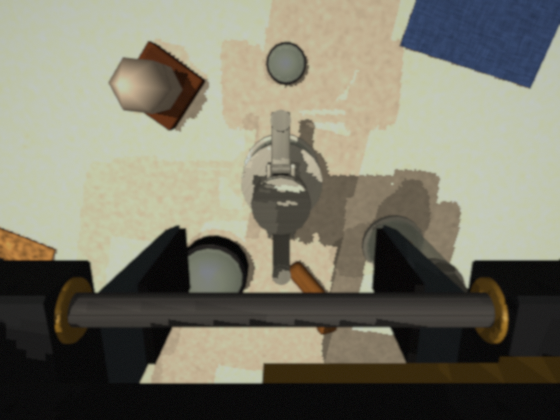

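Cap is seated and level, arms spread: disc (282,203), arms along the picture's vertical from (281,112) to (282,278). Turning the jaws onto the arm line.

```bash
python3 -m pendant '[{"xyz":[0,0,0],"roll":-10,"jaw":0},{"xyz":[0,0,0],"roll":-20,"jaw":0},{"xyz":[0,0,0],"roll":-30.5,"jaw":0},{"xyz":[0,0,0],"roll":-41,"jaw":0},{"xyz":[0,0,0],"roll":-51.5,"jaw":0},{"xyz":[0,0,0],"roll":-62,"jaw":0},{"xyz":[0,0,0],"roll":-72.5,"jaw":0},{"xyz":[0,0,0],"roll":-82,"jaw":0}]' 30
python3 -m pendant '[{"xyz":[0,0,0.03],"roll":-8.2,"jaw":0},{"xyz":[0,0,0.06],"roll":-8.2,"jaw":0},{"xyz":[0,0,0.08],"roll":-8.2,"jaw":0},{"xyz":[0,0,0.08],"roll":-8.2,"jaw":0},{"xyz":[0,0,0.08],"roll":-8.2,"jaw":0},{"xyz":[0,0,0.08],"roll":-8.2,"jaw":0},{"xyz":[0,0,0.08],"roll":-8.2,"jaw":0},{"xyz":[0,0,0.08],"roll":-8.2,"jaw":0}]' 30
```

```text
time_s: 22.1
ee_pos: [593.9, 20.0, 220.5]
ee_rot: [-180.0, 0.2, 3.0]
force: [-0.9, -1.1, 0.1]
gripper_width: 91.0
time_s: 23.1
ee_pos: [594.9, 19.9, 143.1]
ee_rot: [180.0, -0.0, 10.9]
force: [0.0, 0.1, 0.1]
gripper_width: 91.5
```

```bash
python3 -m pendant '[{"xyz":[0,0,0.01],"roll":0,"jaw":0},{"xyz":[0,0,0.018],"roll":0,"jaw":0},{"xyz":[0,0,0.022],"roll":0,"jaw":0},{"xyz":[0,0,0.026],"roll":0,"jaw":0},{"xyz":[0,0,0.03],"roll":0,"jaw":0},{"xyz":[0,0,0.034],"roll":0,"jaw":0},{"xyz":[0,0,0.038],"roll":0,"jaw":0},{"xyz":[0,0,0.042],"roll":0,"jaw":0}]' 30
```

```text
time_s: 24.1
ee_pos: [596.5, 20.2, 103.0]
ee_rot: [180.0, -0.3, 10.9]
force: [-0.7, 0.4, 10.3]
gripper_width: 91.4
```

```bash
python3 -m pendant '[{"xyz":[0,0,0.003],"roll":0,"jaw":0},{"xyz":[0,0,0.006],"roll":0,"jaw":0},{"xyz":[0,0,0.009],"roll":0,"jaw":0},{"xyz":[0,0,0.012],"roll":0,"jaw":0},{"xyz":[0,0,0.015],"roll":0,"jaw":0},{"xyz":[0,0,0.018],"roll":0,"jaw":0},{"xyz":[0,0,0.02],"roll":0,"jaw":0},{"xyz":[0,0,0.02],"roll":0,"jaw":0}]' 30
```

```text
time_s: 25.1
ee_pos: [595.8, 19.9, 81.7]
ee_rot: [180.0, -0.2, 10.9]
force: [0.0, 0.2, 4.9]
gripper_width: 91.0
```

```bash
python3 -m pendant '[{"xyz":[0,0,0.001],"roll":0,"jaw":0.05},{"xyz":[0,0,0.002],"roll":0,"jaw":0.1},{"xyz":[0,0,0.002],"roll":0,"jaw":0.15},{"xyz":[0,0,0.002],"roll":0,"jaw":0.2},{"xyz":[0,0,0.002],"roll":0,"jaw":0.25},{"xyz":[0,0,0.002],"roll":0,"jaw":0.3},{"xyz":[0,0,0.002],"roll":0,"jaw":0.35},{"xyz":[0,0,0.002],"roll":0,"jaw":0.4}]' 30
python3 -m pendant '[{"xyz":[0,0,0],"roll":0,"jaw":0.5},{"xyz":[0,0,0],"roll":0,"jaw":0.6},{"xyz":[0,0,0],"roll":0,"jaw":0.8},{"xyz":[0,0,0],"roll":0,"jaw":1},{"xyz":[0,0,0],"roll":0,"jaw":1},{"xyz":[0,0,0],"roll":0,"jaw":1},{"xyz":[0,0,0],"roll":0,"jaw":1},{"xyz":[0,0,0],"roll":0,"jaw":1}]' 30
```

```text
time_s: 26.1
ee_pos: [594.7, 20.0, 78.0]
ee_rot: [-180.0, 0.0, 10.9]
force: [1.7, 0.5, -7.5]
gripper_width: 58.5
time_s: 27.1
ee_pos: [594.6, 20.0, 78.2]
ee_rot: [-180.0, 0.0, 10.9]
force: [3.6, 0.8, -16.4]
gripper_width: 58.6
```

```bash
python3 -m pendant '[{"xyz":[0,0,0.002],"roll":0,"jaw":1},{"xyz":[0,0,0.002],"roll":0,"jaw":1},{"xyz":[0,0,0.002],"roll":0,"jaw":1},{"xyz":[0,0,0.002],"roll":0,"jaw":1},{"xyz":[0,0,0.002],"roll":0,"jaw":1},{"xyz":[0,0,0.002],"roll":0,"jaw":1},{"xyz":[0,0,0.002],"roll":0,"jaw":1},{"xyz":[0,0,0.002],"roll":0,"jaw":1}]' 50
```

```text
time_s: 28.1
ee_pos: [594.8, 20.0, 76.6]
ee_rot: [180.0, 0.0, 10.9]
force: [-0.4, 0.2, -3.0]
gripper_width: 57.1
```

```bash
python3 -m pendant '[{"xyz":[0,0,0],"roll":0,"jaw":0.25},{"xyz":[0,0,0],"roll":0,"jaw":0.25},{"xyz":[0,0,0.003],"roll":0,"jaw":0.25},{"xyz":[0,0,0.006],"roll":0,"jaw":0.25},{"xyz":[0,0,0.006],"roll":0,"jaw":0.35},{"xyz":[0,0,0.006],"roll":0,"jaw":1},{"xyz":[0,0,0.006],"roll":0,"jaw":1},{"xyz":[0,0,0.006],"roll":0,"jaw":1}]' 55
python3 -m pendant '[{"xyz":[0,0,0],"roll":0,"jaw":1},{"xyz":[0,0,0],"roll":0,"jaw":1},{"xyz":[0,0,0],"roll":0,"jaw":1},{"xyz":[0,0,0],"roll":0,"jaw":1},{"xyz":[0,0,0],"roll":0,"jaw":1},{"xyz":[0,0,0],"roll":0,"jaw":1},{"xyz":[0,0,0],"roll":0,"jaw":1},{"xyz":[0,0,0],"roll":0,"jaw":1}]' 55
```

```text
time_s: 29.1
ee_pos: [594.6, 20.0, 70.4]
ee_rot: [180.0, 0.0, 10.9]
force: [0.5, 0.1, -2.6]
gripper_width: 56.8
time_s: 30.1
ee_pos: [594.8, 20.0, 70.6]
ee_rot: [180.0, -0.0, 10.9]
force: [-0.7, -1.1, -1.9]
gripper_width: 57.2
```

```bash
python3 -m pendant '[{"xyz":[0,0,0],"roll":0,"jaw":0.2},{"xyz":[0,0,0],"roll":0,"jaw":0},{"xyz":[0,0,0],"roll":0,"jaw":0},{"xyz":[0,0,-0.02],"roll":0,"jaw":0},{"xyz":[0,0,-0.05],"roll":0,"jaw":0},{"xyz":[0,0,-0.09],"roll":0,"jaw":0},{"xyz":[0,0,-0.13],"roll":0,"jaw":0},{"xyz":[0,0,-0.15],"roll":0,"jaw":0}]' 55
python3 - <<'E'
from wc import *
from m1 import cloud
for i in range(3):p,d,st=shot('wrist','w7.png')
s,ds,_=shot('scene','scene1.png')
print(st['ee_pos'],st['ee_rot'])
p,c,d=wcloud()
q,a=disc(c,d,596,20,32,126.5,136);print('cap',circ(q),a,q[:,2].mean())
ax=np.array([np.cos(np.radians(10.9)),np.sin(np.radians(10.9))])
for nm,cc,dd in(('wrist',c,d),('scene',*cloud('scene')[1:])):
    w=cc[...,:2]-np.array([595.4,20.2]);al=w@ax;ac=w@np.array([-ax[1],ax[0]])
    m=(dd>0)&(abs(ac)<9)&(abs(al)>21)&(abs(al)<75)&(cc[...,2]>66)&(cc[...,2]<135)
    for sg in(1,-1):
        k=m&(al*sg>0);print(nm,sg,k.sum(),[(z,np.round(np.percentile(al[k&(abs(cc[...,2]-z)<4)],[10,50,90]),1)) for z in range(70,128,8) if (k&(abs(cc[...,2]-z)<4)).sum()>3])
f=lambda i,x,y,w,h:cv2.resize(i[y:y+h,x:x+w],(400,400),interpolation=cv2.INTER_CUBIC)
cv2.imwrite('pics/crop2.png',np.clip(np.hstack([f(s,220,210,90,90),f(p,200,120,160,160)])*1.6,0,255).astype(np.uint8))
E
```

```text
time_s: 31.1
ee_pos: [595.7, 20.0, 223.6]
ee_rot: [180.0, -0.3, 10.9]
force: [-0.6, -0.7, 0.1]
gripper_width: 90.7
loupe [594.  15. 150.]
big [469.  72.  25.]
small [698.  34.  15.]
cap [ 407. -329.   30.]
mat [413. 321.   4.]
tall [ 540. -114.  181.]
cryst [652. 143.  60.]
drift [454. -42.  20.]
scene valid 0.9960926870748299 table z 0.24529658395454135
orange 931.0 ((299.7420654296875, -1205.163818359375), (464.67071533203125, 401.84783935546875), 88.85135650634766)
orange 1847.0 ((418.9546203613281, 323.77508544921875), (114.82148742675781, 114.40513610839844), 76.57549285888672)
orange 2931.5 ((-233.62939453125, -2313.572998046875), (535.5587158203125, 753.5772094726562), 0.5129545331001282)
top valid 0.9960501700680272 table z 0.17598065836727983
orange 54.5 ((780.8836059570312, -520.7973022460938), (22.58962059020996, 23.802597045898438), 82.2176513671875)
orange 213.0 ((458.28143310546875, -45.44770431518555), (88.61568450927734, 22.561532974243164), 35.901466369628906)
orange 2080.5 ((414.3388671875, 322.959228515625), (113.46685791015625, 114.65680694580078), 76.6313705444336)
[596.2492524   19.99069902 223.63237061] [179.93230434  -0.35168227  10.91430049]
cap (array([595.48898341,  20.61738679]), np.float64(21.730032375646644)) 2684 129.16020360871912
wrist 1 277 [(78, array([25.2, 29.9, 31.9])), (86, array([24.9, 26.9, 29. ])), (118, array([23.3, 26.2, 28.9])), (126, array([21.1, 21.7, 21.9]))]
wrist -1 272 [(78, array([-31.9, -29.5, -25.1])), (86, array([-28.8, -26.2, -24.2])), (110, array([-29.7, -29.5, -29.2])), (118, array([-28.6, -25.5, -23. ])), (126, array([-21.8, -21.7, -21.5]))]
scene 1 133 [(70, array([30.2, 31.9, 32.6])), (78, array([28.4, 31. , 32.3])), (86, array([27.3, 28.5, 31.1])), (94, array([26.4, 27.8, 29.4])), (102, array([25.7, 27.4, 29.2])), (110, array([27. , 28.7, 29.5])), (118, array([22.3, 26.7, 29.1])), (126, array([21.2, 21.6, 22.7]))]
scene -1 2 []
```

View pics/crop2.png

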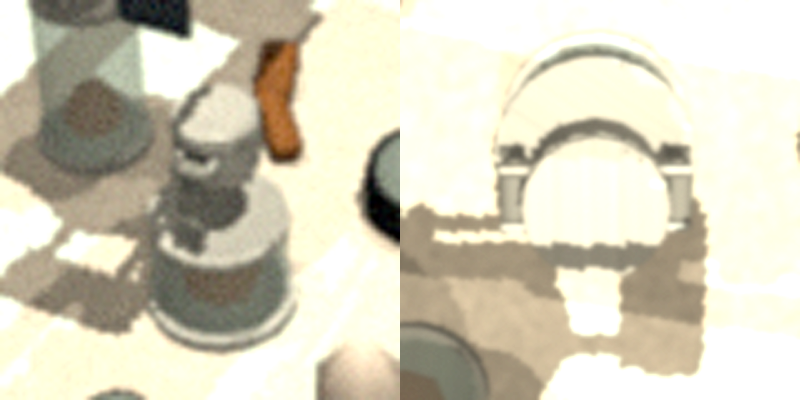

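```bash
python3 - <<'E'
from m1 import cloud
from h import *
print('-----')
p,c,d=cloud('scene');X=c
for nm,x,y,r,lo,hi in [('loupe',416,323,45,15,50),('crystal',640,140,60,15,130)]:
    q=c[(d>0)&(np.hypot(c[...,0]-x,c[...,1]-y)<r)&(c[...,2]>lo)&(c[...,2]<hi)]
    print(nm,len(q),cv2.minEnclosingCircle(q[:,:2].astype(np.float32)),q[:,2].max())
a=cv2.imread('pics/scene0.png').astype(int)
print('driftwood px diff',np.abs(a-p.astype(int))[215:246,275:292].mean())
print(env.state()['force'],env.job_done())
E
```

```text
loupe [594.  15. 150.]
big [469.  72.  25.]
small [698.  34.  15.]
cap [ 407. -329.   30.]
mat [413. 321.   4.]
tall [ 540. -114.  181.]
cryst [652. 143.  60.]
drift [454. -42.  20.]
scene valid 0.9959906462585034 table z 0.21741424786466723
orange 991.5 ((300.37701416015625, -1204.7330322265625), (466.78936767578125, 401.6191101074219), 89.05590057373047)
orange 1847.0 ((418.8452453613281, 323.7519836425781), (114.7123031616211, 114.58698272705078), 76.59564971923828)
orange 2958.5 ((-231.19552612304688, -2309.407470703125), (537.06689453125, 758.6668701171875), 0.5916219353675842)
top valid 0.9960501700680272 table z 0.17598065836727983
orange 54.5 ((780.8836059570312, -520.7973022460938), (22.58962059020996, 23.802597045898438), 82.2176513671875)
orange 213.0 ((458.28143310546875, -45.44770431518555), (88.61568450927734, 22.561532974243164), 35.901466369628906)
orange 2080.5 ((414.3388671875, 322.959228515625), (113.46685791015625, 114.65680694580078), 76.6313705444336)
-----
loupe 386 ((416.91326904296875, 323.3070373535156), 28.253742218017578) 36.32345906392493
crystal 974 ((658.6116943359375, 149.43206787109375), 40.83841323852539) 112.17881118979426
driftwood px diff 23.938013915243516
the job is handed in; nothing more can be done
[ 0.60786886  0.34341473 -0.66410096] None
```

I've handed the job in at about 31 s on the robot's clock, with the gripper clear of everything. One lock measurement is about 1 mm off nominal, and one driftwood check was inconclusive.

- **Loupe:** I took the 54 mm loupe off the neck and stood it upright at about (416.6, 323.6). That is within about 1 mm of the mat's centre, about (417.6, 324.8). In the last picture it is still there.
- **Cap:** It went on with the arms spread and touched down at the expected depth: the TCP was at 102.9 mm, against a computed 103. It sat level and centred, and was still so after the arms were swung.
- **Cam arms:** I pushed both down together with the open fingers, then squeezed them in, last with 55 N. The first squeeze, at 30 N, stopped at 58.6 mm. After stronger and lower squeezes the reading settled at 56.8–57.2 mm, against a nominal 56 mm. The pictures show both arms hanging evenly beside the neck. I took this as the stops, but I did not measure the arm angles.
- **Bystanders:** The crystal measured the same before and after, to within about 0.3 mm. The tall jar was not re-measured, but no force was felt near it. The pixel comparison for the driftwood showed a difference of 24 grey levels, possibly from the arm's changed shadow. It looked in its place in the last picture and nothing went near it, but I did not measure its position again.

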